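Clip the self-closing tongs onto the copper coupon

TASK

Pick the self-closing tongs out of their stand by squeezing the green handles together, which opens the jaws, and bring them over the bare copper coupon. Lower the open jaws astride the coupon's flat faces, centred on its width and well down over its upper half, then let go so that the spring clamps the tongs on it and leave them standing upright there. The copper coupon must stay standing about where it is, and leave the white and blue coupons standing where they are.

Things in the scene. Friction and masses are not known exactly. Their poses are not given: they have to be found in the camera images.
- tongs: Self-closing tongs, 130 g, upright in their stand. Origin midway between the jaw tips, their lowest point; z up, handles and jaws close along y. Above origin: steel jaws 0-44 mm (20 wide in x, 5 thick), dark bridge 45-57 (70 in x, 30 in y), two flat green handle pads 66-112 (24 wide in x), outer faces 56 mm apart at rest. Thin wire tips to 121 mm, no contact. Origin 10 mm above bench at start.
- jaw_a (a joint): How far each jaw has opened, m: 0 at rest (jaws 2 mm apart), 0.011 at the stop (24 mm apart inside, 34 outside; pads 34 mm across). About 0.003 on a coupon. Squeezing the pads together opens both jaws evenly: 4.5 N per pad to start, 9.5 N at the stop. Squeeze to the stop and keep squeezing to carry.
- tongs_stand: Fixed stand from which the tongs lift straight up: yellow base 100 x 100 x 8 mm with two upright aluminium plates (55 mm high, 36 mm wide in y, 12 mm thick, centred at x = +-26 mm) that carry the ears of the bridge; the jaws hang between them with room to open. Origin at the centre of the base's underside, z up; yaw as the tongs.
- copper_coupon: Bare copper test coupon: upright flat plate 30 mm wide (x), 8 mm thick (y), 60 mm tall on a square steel foot 56 x 56 x 18 mm; about 0.5 kg, loose on the bench. Origin at the centre of the foot's underside, z up; plate's top edge 78 mm above it. The three coupons are alike but for colour, and change places.
- white_coupon: White-painted coupon, same shape and frame as the copper one; a bystander.
- blue_coupon: Blue-painted coupon, same shape and frame as the copper one; a bystander.
Things that resemble listed ones, but are neither listed nor needed, are in the scene too. What is shaped like the tongs but pink is not meant.

How it is judged:
On the way, in this order (a step that is already met when the one before it is completed fails the run):
1. the tongs are squeezed open and lifted clear of their stand (height (world z) of tongs above 0.06 m and value of joint jaw_a above 0.007 m), for 0.2 s.
2. the jaws, still squeezed open, are down astride the copper coupon (value of joint jaw_a above 0.005 m and z of tongs in the frame of copper_coupon below 0.068 m and horizontal distance between tongs and copper_coupon below 0.018 m), for 0.05 s.
At the end, for the whole second after the job is handed in: Tongs released, at rest and clamped (over 3 N, jaws 1.5 to 4.5 mm open each) on the copper coupon's flat faces, tips 12 mm or more below its top, centred within 12 mm, square and upright within 0.2 rad; copper coupon upright within 40 mm of its start, white and blue within 30 mm (z of tongs in the frame of copper_coupon between 0.025 and 0.066 m and x of tongs in the frame of copper_coupon between -0.012 and 0.012 m and y of tongs in the frame of copper_coupon between -0.008 and 0.008 m and angle between the y axis of tongs and the y axis of copper_coupon, either way round below 0.2 rad and value of joint jaw_a between 0.0015 and 0.0045 m and contact force between tongs and copper_coupon above 3 N and angle between tongs's own z axis and vertical below 0.2 rad and angle between copper_coupon's own z axis and vertical below 0.1 rad and distance of copper_coupon from where it was at the start of the episode below 0.04 m and distance of each of white_coupon, blue_coupon from where it was at the start of the episode below 0.03 m and linear speed of tongs below 0.02 m/s); the robot touches nothing.
It fails at once if a coupon is tipped over (angle between any of copper_coupon, white_coupon, blue_coupon's own z axis and vertical above 0.5 rad).
It also fails if it takes over 32 s, if anything falls off the work surface, if the arm or the gripper's body presses on something with over 40 N, if the wrist force passes 120 N, or if a joint passes its speed limit or range.

ROBOT

A 6-joint arm with a two-finger parallel gripper is mounted at the origin on the work surface. World frame = base frame: x ahead of the robot, y to its left, z up, the work surface at z = 0. Lengths are in m, angles in rad, forces in N, time in s.
With the tool pointing down it reaches from about 0.375 to 0.9 m from the base axis. Payload 3.1 kg.
Tool frame: the origin (TCP) lies at the very end of the fingers, on their centre line; the grasp point (between the pads) lies 19 mm behind it (manip.tcp_to_grasp is the distance from the TCP to the grasp point, in m); z points along the fingers, y is the line along which they close (so a half turn about z gives the same grasp; the last joint's range is limited). The gripper opens to 85 mm and grips with 20 to 120 N. Pads are 22 mm wide; open, the fingers measure 114 mm over their backs; the gripper's body (76 mm by 85 mm) begins 54 mm behind the grasp point. The pads swing forward as they close: fully open they stand 13 mm farther back than shut.
Start: joints at [-1.518, 0.527, 1.433, -0, 1.181, -0.178], TCP at [0.143, -0.608, 0.231] pointing down, gripper open.
Joint ranges: [-3.08, 3.08], [-0.75, 2.2], [0.22, 2.44], [-1.43, 4.57], [0, 2.65], [-2.85, 2.85]. Speed limits (rad/s): [2.79, 2.79, 3.14, 3.14, 3.14, 3.14].

INTERFACE

Orientations are given as a unit quaternion [x, y, z, w].
In Python, from station import manip gives the robot as it stands. The module is installed in compiled form; this text tells all that it offers.
- The arm moves only by the tool step_arm, never from a script. Its argument "commands" is one flat list of numbers, 6 for each row, row after row: the shift along the tool's x, y, z in m, then the turn, a rotation vector about the tool's x, y, z in degrees. A call has exactly 10 rows; each row is the pose to reach, as a shift and turn from the pose commanded when the call began, along the tool's axes at that moment; what a row does not reach only later rows make up. A row lasts 1/10 s, in which the tool goes at most 50 mm and 8.59 degrees, less where a joint would pass 70% of its speed; a pose out of reach is approached as far as the arm can. A call with a gripper value outside its range is refused whole. "jaw" is the opening in per cent of the stroke, from 0 (shut) to 100 (fully open), set as the call begins (left out, the last holds). The fingers move at their own pace and stop on an object; "grip_force" is the grip in N (left out, the last holds). Time passes only in rows, so rows that repeat a pose let the fingers close, or fill a call up. It gives the time, the measured TCP pose, the force, the opening and the grip force at its end, in the units of the state.
- manip.sense(): the state, without advancing time (a new reading comes with each control period).
- manip.snapshot(name): name is "scene" or "side" or "wrist"; returns a dict with "pixels" (384x512x3 uint8, blue, green, red), "fx", "fy", "cx", "cy" (pixels), "k1" (the pictures are not rectified: a ray, as slopes to the right and down, at radius r is drawn at 1 + k1 r^2 times it, then the intrinsics apply), "R" (3x3) and "t" (3): a world point X has camera coordinates R X + t; the wrist camera has in their place "mount" (4x4, takes a point from camera to tool coordinates, whose origin is the TCP and whose axes are the flange's). Camera axes: x right, y down, z forward; pixel columns grow to the right and rows downward; lengths in m; the calibration is good to about 2 mm. A picture is of the moment at which its call begins: read the wrist's pose just before it. There is no depth.
- manip.sign_off(): hands the job in; it is judged then, once.
The state is a dict: "t": time; "q": joint angles; "qd": joint speeds; "tau": joint torques, N m; "tcp_pos": TCP position; "tool_rot": TCP orientation; "force": force on the tool from outside, world axes, zero at the start; "ft_torque": the same for the moment, N m; "finger_gap": opening from 0.0 (shut) to 1.0 (fully open); "gripper_force": force on a finger pad.
Only numpy, scipy, OpenCV 4.12 (cv2) and the standard library are available. Lean on these libraries where they do the work, as an engineer would, in place of code of your own. Each camera call takes 0.05 s, during which the arm holds its last target. There are 200 camera calls.

## Working session

There is one attempt and no reset: what is moved stays moved. The work goes in short steps, Python scripts to look and compute and a tool call to move; the robot and the scene stay as the last step left them, time stands still between calls to the robot, and variables do not carry over. Pictures are saved under pics/ and viewed, at most 13 in all, crops included, and the job is handed in when it is done.

Besides the shell and the picture viewer there is one more tool, called after ">>>" in YAML: its name, and indented under it one key for each argument. step_arm: Moves the arm, as the interface text tells. Its arguments: {"type":"object","properties":{"commands":{"type":"array","items":{"type":"number"}},"jaw":{"type":"number"},"grip_force":{"type":"number"}},"required":["commands"]}

```bash
mkdir -p pics; cat > h.py <<'E'
import numpy as np, cv2, json
from station import manip
from scipy.spatial.transform import Rotation as Rn
def snap(n,f=None):
    s=manip.sense(); d=manip.snapshot(n)
    if 'mount' in d:
        T=np.eye(4);T[:3,:3]=Rn.from_quat(s['tool_rot']).as_matrix();T[:3,3]=s['tcp_pos']
        W=np.linalg.inv(T@np.array(d['mount'])); d['R']=W[:3,:3];d['t']=W[:3,3]
    if f:
        cv2.imwrite('pics/'+f+'.png',d['pixels'])
        np.savez('pics/'+f,**{k:np.array(d[k]) for k in('pixels','fx','fy','cx','cy','k1','R','t')})
    return d
def load(f): return dict(np.load('pics/'+f+'.npz'))
def proj(d,X):
    c=np.atleast_2d(X)@np.array(d['R']).T+np.array(d['t']); p=c[:,:2]/c[:,2:]
    p=p*(1+d['k1']*(p**2).sum(1,keepdims=True)); return p*[d['fx'],d['fy']]+[d['cx'],d['cy']]
def ray(d,uv):
    K=np.array([[d['fx'],0,d['cx']],[0,d['fy'],d['cy']],[0,0,1]],float)
    p=cv2.undistortPoints(np.array(uv,float).reshape(-1,1,2),K,np.array([float(d['k1']),0,0,0]))[:,0]
    R=np.array(d['R']); return -R.T@np.array(d['t']), np.c_[p,np.ones(len(p))]@R
def onz(d,uv,z):
    o,r=ray(d,uv); return o+r*((z-o[2])/r[:,2])[:,None]
E
python3 -c "
from h import *
for n in('scene','side','wrist'): snap(n,n+'0')
a=[cv2.imread(f'pics/{n}0.png') for n in('scene','side','wrist')]
s=manip.sense();print(s['t'],s['tcp_pos'],s['tool_rot'])
d=load('scene0');print(-d['R'].T@d['t']);d=load('side0');print(-d['R'].T@d['t'])
"
```

```text
0.15 [ 0.14297472 -0.60787604  0.23054449] [ 9.93350412e-01  1.15127251e-01  6.19096457e-05 -8.18898663e-04]
[ 1.3167102  -0.48227561  0.73339937]
[0.28461044 0.56740752 0.54961975]
```

View pics/scene0.png

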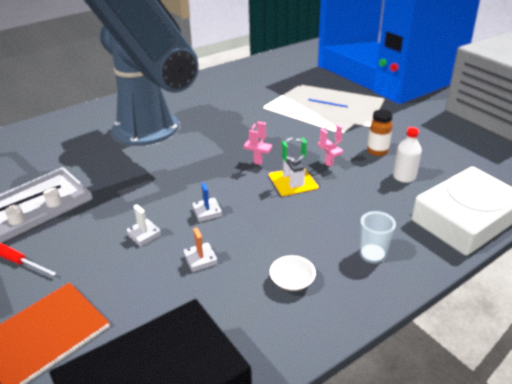

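View pics/side0.png

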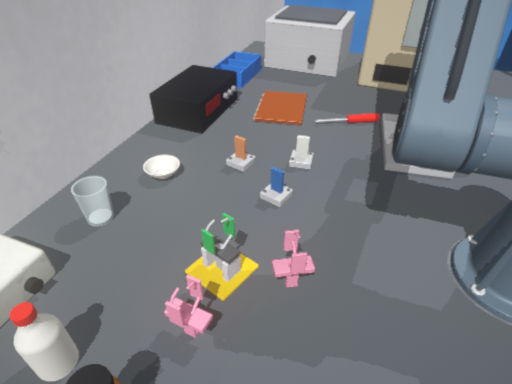

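The scene picture shows the stand with the green tongs at about (293,178), with pink decoys at (258,145) and (331,148). The coupons are copper (200,250), blue (207,205) and white (143,228). In the side picture the stand is at (222,265) and the copper coupon at (240,153).

```bash
cat > m.py <<'E'
from h import *
for n in('scene0','side0'):
    d=load(n);im=cv2.cvtColor(d['pixels'],cv2.COLOR_BGR2HSV)
    def mask(lo,hi): return cv2.inRange(im,lo,hi)
    def hullxy(m,z):
        k,l,st,c=cv2.connectedComponentsWithStats(m); i=1+st[1:,4].argmax()
        v,u=np.where(l==i); h=cv2.convexHull(np.c_[u,v].astype(np.float32))[:,0]
        return onz(d,h,z)[:,:2].astype(np.float32),(u.mean(),v.mean(),len(u))
    h,c=hullxy(mask((22,150,120),(32,255,255)),.008); print(n,'yellow',c,cv2.minAreaRect(h))
    h,c=hullxy(mask((50,130,60),(80,255,255)),.1); print('green',c,h.mean(0))
    roi=np.zeros(im.shape[:2],np.uint8)
    for nm,(u,v) in {'scene0':dict(cu=(200,250),bl=(207,207),wh=(143,226)),'side0':dict(cu=(240,155),bl=(277,188),wh=(301,152))}[n].items():
        print(nm,onz(d,[(u,v)],.03)[0])
    if n=='scene0':
        a=cv2.resize(d['pixels'][120:280,120:340],None,fx=3.6,fy=3.6,interpolation=cv2.INTER_CUBIC)
        cv2.imwrite('pics/c1.png',a)
    
E
python3 m.py
```

```text
scene0 yellow (np.float64(291.2697594501718), np.float64(183.6340206185567), 582) ((0.511746346950531, 0.18335330486297607), (0.10394659638404846, 0.10647708177566528), 72.1253433227539)
green (np.float64(284.0769230769231), np.float64(150.21794871794873), 78) [0.50290763 0.15902321]
cu [ 0.62130983 -0.15268868  0.03      ]
bl [ 0.50270207 -0.06584148  0.03      ]
wh [ 0.47754235 -0.21809054  0.03      ]
side0 yellow (np.float64(220.71032357473035), np.float64(276.3366718027735), 1298) ((0.5059396624565125, 0.18635454773902893), (0.10100460797548294, 0.10097161680459976), 72.28329467773438)
green (np.float64(207.8793103448276), np.float64(240.55747126436782), 174) [0.5166433  0.20633025]
cu [ 0.61562713 -0.14994575  0.03      ]
bl [ 0.4808059  -0.05586448  0.03      ]
wh [ 0.47250888 -0.22292081  0.03      ]
```

```bash
cat > m2.py <<'E'
from h import *
print(np.round(manip.snapshot('wrist')['mount'],3))
P=[]
for n in('scene0','side0'):
    d=load(n);im=cv2.cvtColor(d['pixels'],cv2.COLOR_BGR2HSV)
    k,l,st,c=cv2.connectedComponentsWithStats(cv2.inRange(im,(50,100,50),(80,255,255)))
    for i in range(1,k):
        u,v=c[i]
        if st[i,4]>20 and 180<u<320 and 120<v<270: print(n,c[i],st[i],onz(d,[c[i]],.099)[0])
E
python3 m2.py
cat > w.py <<'E'
# usage: w.py x y z yaw(deg, tool x axis) [start pose measured]: shift in tool axes
import sys; from h import *
x,y,z,yaw=map(float,sys.argv[1:5]); s=manip.sense()
R0=Rn.from_quat(s['tool_rot']); a=np.radians(yaw)
R1=Rn.from_matrix(np.array([[np.cos(a),np.sin(a),0],[np.sin(a),-np.cos(a),0],[0,0,-1]]))
print('t',s['t'],'shift mm',np.round(R0.inv().apply(np.array([x,y,z])-s['tcp_pos'])*1000,1),'turn',np.round((R0.inv()*R1).as_rotvec(degrees=True),2))
E
python3 w.py .56 -.17 .30 13.2
```

```text
[[-0.002 -0.965 -0.261  0.066]
 [ 1.    -0.002  0.    -0.001]
 [-0.001 -0.261  0.965 -0.143]
 [ 0.     0.     0.     1.   ]]
scene0 [303.46511628 147.23255814] [301 138   6  20  86] [0.51512502 0.21136913 0.099     ]
scene0 [284.  150.5] [282 141   5  20  88] [0.49863752 0.16281878 0.099     ]
side0 [228.52       225.12571429] [223 213  12  25 175] [0.49966071 0.15923552 0.099     ]
side0 [208.02358491 241.08018868] [202 229  13  25 212] [0.51549059 0.20723154 0.099     ]
t 0.2 shift mm [ 506.2 -331.   -68.7] turn [-0.08 -0.01  0.02]
```

```bash
python3 w.py .61 -.15 .25 13.2
```

```text
t 0.2 shift mm [ 559.4 -339.   -18.7] turn [-0.08 -0.01  0.02]
```

>>> step_arm:
  commands: [0.042,-0.026,-0.002,0,0,0,0.084,-0.052,-0.004,0,0,0,0.126,-0.077,-0.006,0,0,0,0.168,-0.102,-0.008,0,0,0,0.21,-0.127,-0.01,0,0,0,0.252,-0.153,-0.012,0,0,0,0.294,-0.178,-0.014,0,0,0,0.336,-0.204,-0.016,0,0,0,0.378,-0.229,-0.018,0,0,0,0.42,-0.255,-0.019,0,0,0]

```text
t: 1.2
tcp_pos: [0.4948, -0.2626, 0.2505]
tool_rot: [0.993, 0.115, 0.0, 0.0]
force: [0.5, -0.6, 0.3]
finger_gap: 1.003
gripper_force: 0.0
```

>>> step_arm:
  commands: [0.042,-0.026,0,0,0,0,0.084,-0.052,0,0,0,0,0.126,-0.077,0,0,0,0,0.139,-0.084,0,0,0,0,0.139,-0.084,0,0,0,0,0.139,-0.084,0,0,0,0,0.139,-0.084,0,0,0,0,0.139,-0.084,0,0,0,0,0.139,-0.084,0,0,0,0,0.139,-0.084,0,0,0,0]

```text
t: 2.2
tcp_pos: [0.6092, -0.1513, 0.2505]
tool_rot: [0.993, 0.114, 0.0, 0.0]
force: [-0.1, -0.8, -0.9]
finger_gap: 1.003
gripper_force: 0.0
```

```bash
python3 -c "
from h import *
snap('wrist','w1');s=manip.sense();print(s['t'],s['tcp_pos'],s['tool_rot'],s['force'])"
```

```text
2.25 [ 0.60928241 -0.15115847  0.25044825] [9.93411331e-01 1.14603348e-01 3.02625889e-06 2.33733785e-05] [-0.57012334 -0.09450294  0.05870097]
```

View pics/w1.png

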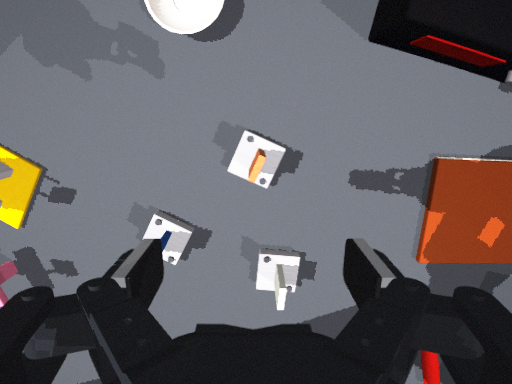

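Wrist picture: the copper coupon's foot is at (257,159), with the plate running (252,180)-(263,150). The blue one is at (167,238) and the white one at (278,272).

```bash
cat > fit.py <<'E'
from h import *
from scipy.optimize import minimize
def box(lx,ly,z0,z1): return np.array([[sx*lx/2,sy*ly/2,z] for sx in(-1,1) for sy in(-1,1) for z in(z0,z1)])
def poly(d,p,boxes,S=4):
    m=np.zeros((384*S,512*S),np.uint8); c,s=np.cos(p[2]),np.sin(p[2])
    for b in boxes:
        X=b@np.array([[c,s,0],[-s,c,0],[0,0,1]])+[p[0],p[1],0]
        cv2.fillConvexPoly(m,cv2.convexHull(np.int32(np.round((proj(d,X)+.5)*S)))[:,0],1)
    return cv2.resize(m.astype(np.float32),(512,384),interpolation=cv2.INTER_AREA)
foot=box(.056,.056,0,.018); plate=box(.03,.008,.018,.078)
def fitc(views,p0):   # views: list of (d, maskWhole, maskPlate)
    def cost(q):
        p=[q[0],q[1],q[2]]; e=0
        for d,w,o in views:
            e+=np.abs(poly(d,p,[foot,plate])-w).sum()/w.sum()+np.abs(poly(d,p,[plate])-o).sum()/max(o.sum(),1)
        return e
    best=None
    for dy in np.radians([-20,0,20]):
        r=minimize(cost,p0+[0,0,dy],method='Nelder-Mead',options=dict(initial_simplex=p0+[0,0,dy]+np.array([[0,0,0],[.006,0,0],[0,.006,0],[0,0,.2]])))
        if best is None or r.fun<best.fun: best=r
    return best
def comp(m,u,v):
    m=cv2.morphologyEx(m,cv2.MORPH_CLOSE,np.ones((3,3),np.uint8)); k,l=cv2.connectedComponents(m)
    w=l[max(v-6,0):v+7,u-6:u+7]; i=np.bincount(w[w>0]).argmax(); return (l==i).astype(np.float32)
if __name__=='__main__':
    views=[]
    for n,(u,v) in dict(w1=(257,165),scene0=(200,255),side0=(240,158)).items():
        d=load(n); hsv=cv2.cvtColor(d['pixels'],cv2.COLOR_BGR2HSV)
        o=cv2.inRange(hsv,(5,90,80),(22,255,255)); br=cv2.inRange(hsv,(0,0,130),(180,255,255))
        r=np.zeros_like(o); r[v-45:v+40,u-40:u+40]=255
        o&=r; br&=r; w=comp(o|br,u,v); o=o*(w>0)/255.
        views.append((d,w,o)); print(n,w.sum(),o.sum())
        e=cv2.addWeighted(d['pixels'],.6,np.dstack([o*0,o*255,w*255]).astype(np.uint8),.4,0)
    p0=np.array([.618,-.151,np.radians(-10)])
    p0=np.r_[onz(views[0][0],[(257,159)],.018)[0][:2],0]
    o,=[views[0][2]]; vv,uu=np.where(o>0); X=onz(views[0][0],np.c_[uu,vv],.05)[:,:2]
    ev=np.linalg.eigh(np.cov(X.T))[1][:,1]; p0[2]=np.arctan2(ev[1],ev[0]); print(p0)
    for vs in (views,views[:1],views[1:2],views[2:]):
        r=fitc(vs,p0); print(np.round(r.x[:2],4),np.degrees(r.x[2]),r.fun)
E
python3 fit.py
```

```text
w1 5425.0 317.0
scene0 6523.0 161.0
side0 646.0 222.0
[ 0.61775584 -0.15375235  3.01802852]
[ 0.6161 -0.1526] 165.91517859617065 2.257450060415308
[ 0.6161 -0.1527] 170.1772256156394 0.7422337244361733
[ 0.616  -0.1524] 163.53879197271036 1.06004326017747
[ 0.6197 -0.1593] 166.0172673065487 0.19936528869040376
```

```bash
sed -i "s/br=cv2.inRange(hsv,(0,0,130),(180,255,255))/br=cv2.inRange(hsv,(0,0,int(np.percentile(hsv[v-40:v+40,u-40:u+40,2],50)+35)),(180,90,255))/" fit.py; python3 fit.py
```

```text
w1 1960.0 317.0
scene0 654.0 161.0
side0 512.0 222.0
[ 0.61775584 -0.15375235  3.01802852]
[ 0.6162 -0.1526] 167.47502264387964 1.181959336210804
[ 0.6161 -0.1525] 169.20619210502966 0.1977826422932396
[ 0.6132 -0.1512] 164.84879912069098 0.4358623225866638
[ 0.6199 -0.1594] 165.50175275830307 0.24204783396677929
```

```bash
python3 w.py .507 .185 .26 -18
```

```text
t 2.25 shift mm [ -23.1 -350.6   -9.6] turn [ 0.   -0.   31.16]
```

>>> step_arm:
  commands: [-0.003,-0.044,-0.001,0,0,4,-0.006,-0.088,-0.002,0,0,8,-0.009,-0.132,-0.004,0,0,12,-0.012,-0.176,-0.005,0,0,16,-0.015,-0.22,-0.006,0,0,20,-0.018,-0.264,-0.007,0,0,24,-0.021,-0.308,-0.009,0,0,28,-0.023,-0.351,-0.01,0,0,31.2,-0.023,-0.351,-0.01,0,0,31.2,-0.023,-0.351,-0.01,0,0,31.2]

```text
t: 3.25
tcp_pos: [0.5067, 0.1867, 0.2605]
tool_rot: [0.988, -0.155, 0.0, 0.0]
force: [0.5, -0.3, -0.5]
finger_gap: 1.001
gripper_force: 0.0
```

```bash
python3 -c "
from h import *
snap('wrist','w2');s=manip.sense();print(s['t'],s['tcp_pos'],s['tool_rot'],s['force'])"
```

```text
3.3 [0.50712263 0.18575138 0.26045986] [ 9.87813521e-01 -1.55641499e-01  3.53375305e-04  2.13673725e-04] [ 0.76965561 -0.372922   -0.03022124]
```

View pics/w2.png

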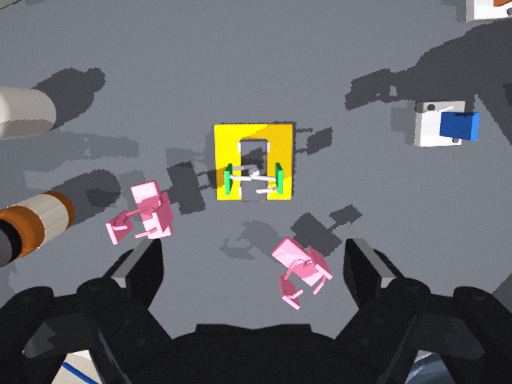

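Wrist picture over the stand: the green pads are at (229,180) and (280,179), square to the tool. The pink decoys are at (150,205) and (303,265), the nearest about 70 mm away.

```bash
cat > m3.py <<'E'
from h import *
d=load('w2');im=cv2.cvtColor(d['pixels'],cv2.COLOR_BGR2HSV)
k,l,st,c=cv2.connectedComponentsWithStats(cv2.inRange(im,(22,150,100),(32,255,255))); i=1+st[1:,4].argmax()
v,u=np.where(l==i);h=onz(d,cv2.convexHull(np.c_[u,v].astype(np.float32))[:,0],.008)[:,:2].astype(np.float32);print('yellow',cv2.minAreaRect(h))
k,l,st,c=cv2.connectedComponentsWithStats(cv2.inRange(im,(50,100,40),(80,255,255)))
P=[onz(d,[c[i]],.1)[0] for i in range(1,k) if st[i,4]>30]; print([ (st[i],c[i]) for i in range(1,k) if st[i,4]>30],P)
R=Rn.from_quat(manip.sense()['tool_rot']);t=np.array(manip.sense()['tcp_pos'])
def tool(X): return np.round(R.inv().apply(X-t)*1000)
print('green tool',tool(np.array(P)))
for z in(.03,.08,.12): print('pink z',z,tool(onz(d,[(275,243),(303,265),(330,270),(292,302),(135,187),(172,210),(110,238)],z))[:,:2].tolist())
# triangulate green from side+scene
for n,uv in dict(scene=[(303.5,147.2),(284,150.5)],side=[(208,241),(228.5,225.1)]).items():
    pass
def tri(a,ua,b,ub):
    A=[];B=[]
    for dd,uu in((a,ua),(b,ub)):
        o,r=ray(dd,[uu]);r=r[0]/np.linalg.norm(r[0]);Q=np.eye(3)-np.outer(r,r);A.append(Q);B.append(Q@o)
    return np.linalg.lstsq(np.vstack(A),np.hstack(B),rcond=None)[0]
s,e=load('scene0'),load('side0')
print(tri(s,(303.5,147.2),e,(208,241)),tri(s,(284,150.5),e,(228.5,225.1)))
E
python3 m3.py; python3 w.py .507 .1855 .08 -18
```

```text
yellow ((0.5068081617355347, 0.18668735027313232), (0.09987495839595795, 0.09943592548370361), 72.81143188476562)
[(array([276, 163,   7,  31, 183], dtype=int32), array([279.05464481, 178.        ])), (array([224, 164,   8,  31, 179], dtype=int32), array([227.72067039, 178.88268156]))] [array([0.49792572, 0.16223726, 0.1       ]), array([0.51314014, 0.212262  , 0.1       ])]
green tool [[ -2.  25. 160.]
 [ -3. -27. 160.]]
pink z 0.03 [[-105.0, 28.0], [-138.0, 67.0], [-146.0, 104.0], [-197.0, 54.0], [-28.0, -152.0], [-59.0, -106.0], [-99.0, -193.0]]
pink z 0.08 [[-83.0, 24.0], [-111.0, 58.0], [-118.0, 90.0], [-162.0, 47.0], [-16.0, -132.0], [-43.0, -92.0], [-77.0, -168.0]]
pink z 0.12 [[-64.0, 21.0], [-89.0, 50.0], [-95.0, 79.0], [-134.0, 41.0], [-6.0, -115.0], [-29.0, -81.0], [-60.0, -147.0]]
[0.51568608 0.20930623 0.10046172] [0.4995498  0.16112424 0.10035314]
t 3.3 shift mm [ -0.2   0.2 180.5] turn [ 0.02 -0.04  0.09]
```

>>> step_arm:
  commands: [0,-0.001,0.03,0,0,-0.5,0,-0.001,0.06,0,0,-0.5,0,-0.001,0.09,0,0,-0.5,0,-0.001,0.115,0,0,-0.5,0,-0.001,0.135,0,0,-0.5,0,-0.001,0.15,0,0,-0.5,0,-0.001,0.165,0,0,-0.5,0,-0.001,0.175,0,0,-0.5,0,-0.001,0.18,0,0,-0.5,0,-0.001,0.18,0,0,-0.5]
  jaw: 90
  grip_force: 30

```text
t: 4.3
tcp_pos: [0.5074, 0.1861, 0.0799]
tool_rot: [0.988, -0.152, -0.0, 0.0]
force: [-0.6, -0.8, -0.4]
finger_gap: 0.897
gripper_force: 0.0
```

>>> step_arm:
  commands: [0,0,0,0,0,0,0,0,0,0,0,0,0,0,0,0,0,0,0,0,0,0,0,0,0,0,0,0,0,0,0,0,0,0,0,0,0,0,0,0,0,0,0,0,0,0,0,0,0,0,0,0,0,0,0,0,0,0,0,0]
  jaw: 20

```text
t: 5.3
tcp_pos: [0.5081, 0.1866, 0.0826]
tool_rot: [0.988, -0.152, 0.001, 0.0]
force: [-2.4, -2.3, 10.8]
finger_gap: 0.372
gripper_force: 30.1
```

```bash
python3 -c "
from h import *
d=snap('side','s3');e=snap('wrist','w3')
a=cv2.resize(d['pixels'][150:310,120:340],(550,400));b=cv2.resize(e['pixels'],(533,400))
cv2.imwrite('pics/v3.png',a)
s=manip.sense();print(s['t'],s['tcp_pos'],s['tool_rot'],s['force'],s['finger_gap'],s['gripper_force'])"
```

```text
5.4 [0.50804518 0.18660128 0.08255441] [ 9.88457139e-01 -1.51494467e-01  1.37936521e-03  8.48720875e-05] [-1.66670598 -2.61255458 10.27277268] 0.3711352430856583 30.07715731859207
```

View pics/v3.png

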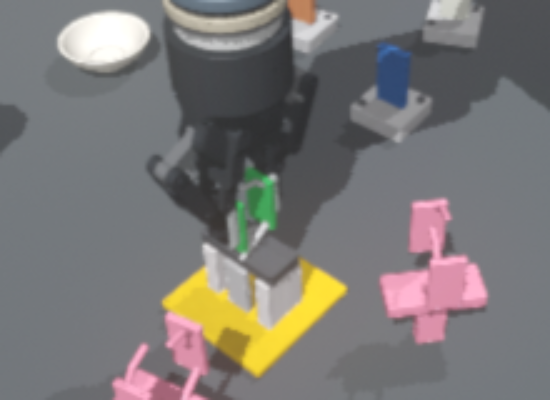

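The pads are squeezed between the fingers at (250,200) in the crop, and the tongs are still in the stand. Gap 31.5 mm, so they are at the stop. Lifting now.

>>> step_arm:
  commands: [0,0,-0.01,0,0,0,0,0,-0.025,0,0,0,0,0,-0.045,0,0,0,0,0,-0.065,0,0,0,0,0,-0.085,0,0,0,0,0,-0.105,0,0,0,0,0,-0.125,0,0,0,0,0,-0.14,0,0,0,0,0,-0.14,0,0,0,0,0,-0.14,0,0,0]

```text
t: 6.4
tcp_pos: [0.507, 0.187, 0.2205]
tool_rot: [0.988, -0.152, 0.0, -0.0]
force: [-0.6, -0.1, -2.2]
finger_gap: 0.37
gripper_force: 30.8
```

```bash
python3 w.py .616 -.153 .22 -12;python3 -c "
from h import *
d=snap('side','s4')
cv2.imwrite('pics/v4.png',cv2.resize(d['pixels'][60:310,120:400],(672,600)))
s=manip.sense();print(s['t'],s['tcp_pos'],s['force'],s['finger_gap'],s['gripper_force'])"
```

```text
t 6.4 shift mm [206.  291.6   0.5] turn [-0.02 -0.02 -5.47]
6.45 [0.50654346 0.18687816 0.21984662] [-0.56047726 -0.24955187 -2.03149062] 0.3685482290508568 30.80520451068878
```

View pics/v4.png

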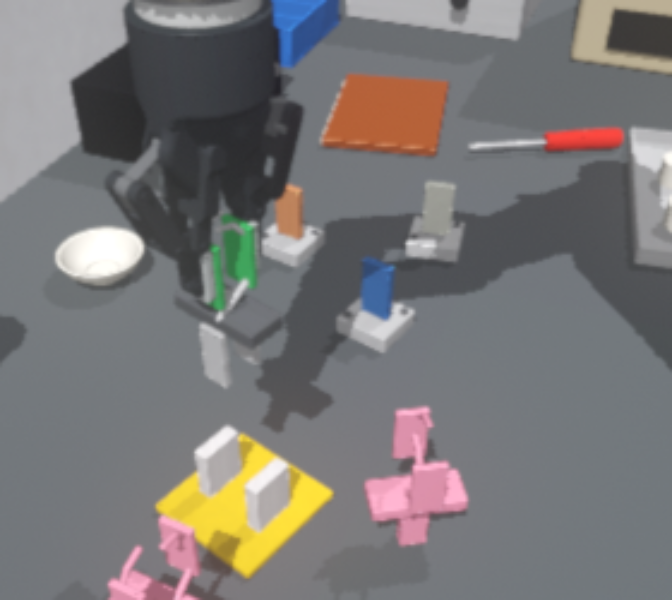

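Tongs are clear of the stand, upright and open in the crop, with jaws at (215,355). Moving over the copper coupon.

>>> step_arm:
  commands: [0.015,0.022,0,0,0,-0.5,0.04,0.056,0,0,0,-1,0.067,0.095,0,0,0,-1.7,0.094,0.133,0,0,0,-2.4,0.121,0.172,0,0,0,-3.2,0.148,0.21,0,0,0,-4,0.173,0.245,0,0,0,-4.6,0.192,0.272,0,0,0,-5.1,0.203,0.287,0,0,0,-5.5,0.206,0.292,0,0,0,-5.5]

```text
t: 7.45
tcp_pos: [0.616, -0.1551, 0.2189]
tool_rot: [0.994, -0.105, -0.001, -0.0]
force: [-0.6, 0.5, -1.0]
finger_gap: 0.37
gripper_force: 30.8
```

>>> step_arm:
  commands: [0,0,0.02,0,0,0,0,0,0.04,0,0,0,0,0,0.05,0,0,0,0,0,0.053,0,0,0,0,0,0.053,0,0,0,0,0,0.053,0,0,0,0,0,0.053,0,0,0,0,0,0.053,0,0,0,0,0,0.053,0,0,0,0,0,0.053,0,0,0]

```text
t: 8.45
tcp_pos: [0.6161, -0.1536, 0.1676]
tool_rot: [0.995, -0.104, 0.0, 0.0]
force: [0.1, 0.1, -1.1]
finger_gap: 0.373
gripper_force: 30.8
```

```bash
python3 w.py .616 -.153 .167 -12;python3 -c "
from h import *
d=snap('side','s5');e=snap('scene','c5');snap('wrist','w5')
a=cv2.resize(d['pixels'][90:190,190:290],(400,400),interpolation=2);b=cv2.resize(e['pixels'][180:280,150:250],(400,400),interpolation=2)
cv2.imwrite('pics/v5.png',np.hstack([a,b]))
s=manip.sense();print(s['t'],s['tcp_pos'],s['force'],s['finger_gap'],s['gripper_force'])"
```

```text
t 8.45 shift mm [-0.3 -0.6  0.6] turn [ 0.   -0.03  0.02]
8.6 [ 0.61604241 -0.15356305  0.16735708] [-0.15927562 -0.18851111 -1.52686737] 0.36981743432182057 30.798577666282654
```

View pics/v5.png

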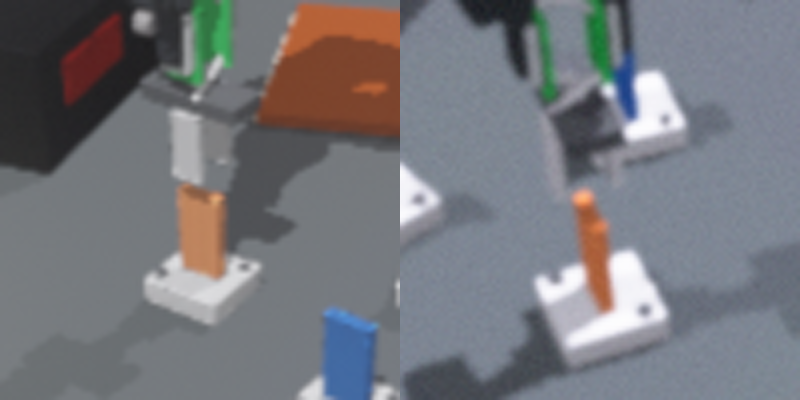

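View pics/w5.png

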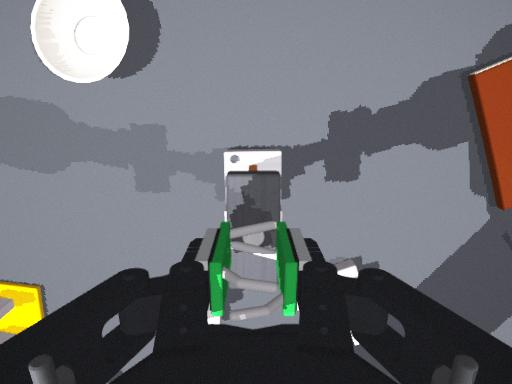

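The wrist view shows the coupon foot centred at u≈253 and the pads and bridge centred at u≈254, with edges square to the tool. The fit across the thickness looks good. Checking the position along the width by projection.

```bash
cat > m5.py <<'E'
from h import *
from fit import *
s=manip.sense(); a=np.radians(-12)
T=lambda p,b: b@np.array([[np.cos(p[2]),np.sin(p[2]),0],[-np.sin(p[2]),np.cos(p[2]),0],[0,0,1]])+[p[0],p[1],p[3]]
pt=[*s['tcp_pos'][:2],a,s['tcp_pos'][2]-.0725]
jaws=[box(.02,.005,0,.044)+[0,q*.0145,0] for q in(-1,1)]+[box(.07,.03,.045,.057)]
pc=[.6161,-.1528,a,0]
out=[]
for n,(u0,v0) in dict(s5=(190,90),c5=(150,180)).items():
    d=load(n); im=cv2.resize(d['pixels'][v0:v0+100,u0:u0+100],(400,400),interpolation=cv2.INTER_CUBIC)
    for p,bs,c in((pt,jaws,(0,255,255)),(pc,[foot,plate],(255,0,255))):
        for b in bs:
            h=cv2.convexHull(np.int32((proj(d,T(p,b))-[u0,v0]+.5)*4)); cv2.polylines(im,[h],True,c,1)
    out.append(im)
cv2.imwrite('pics/v6.png',np.hstack(out))
d=load('w5');print(proj(d,T(pc,foot)).round(0).tolist())
E
python3 m5.py
```

```text
[[279.0, 202.0], [281.0, 207.0], [227.0, 202.0], [225.0, 207.0], [280.0, 149.0], [282.0, 151.0], [225.0, 149.0], [224.0, 151.0]]
```

View pics/v6.png

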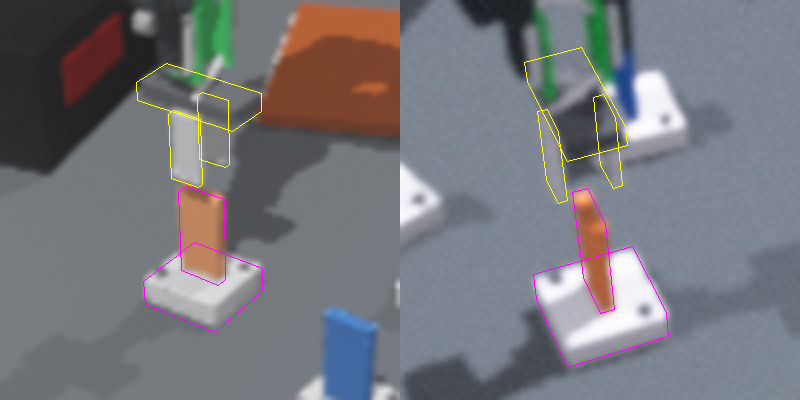

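Overlays match within about 1 mm: tongs yellow, coupon magenta. Lowering 50 mm, tips to about 45 mm.

>>> step_arm:
  commands: [0,0,0.006,0,0,0,0,0,0.012,0,0,0,0,0,0.018,0,0,0,0,0,0.024,0,0,0,0,0,0.03,0,0,0,0,0,0.036,0,0,0,0,0,0.042,0,0,0,0,0,0.047,0,0,0,0,0,0.05,0,0,0,0,0,0.05,0,0,0]

```text
t: 9.6
tcp_pos: [0.6157, -0.1534, 0.1167]
tool_rot: [0.995, -0.104, -0.0, -0.0]
force: [-1.0, -0.2, -2.0]
finger_gap: 0.369
gripper_force: 30.8
```

```bash
sed -i "s/'tcp_pos'\]\[2\]-.0725/'tcp_pos'][2]-.0725/; s/dict(s5=/dict(s7=/; s/c5=/c7=/; s/v6/v7/" m5.py; python3 -c "
from h import *
snap('side','s7');snap('scene','c7');snap('wrist','w5')
s=manip.sense();print(s['t'],s['tcp_pos'],s['force'],s['finger_gap'],s['gripper_force'])"; python3 m5.py
```

```text
9.75 [ 0.61628642 -0.15359123  0.1175737 ] [ 0.24602689 -0.08212525 -1.03953618] 0.3705125067613827 30.799108743667603
[[284.0, 218.0], [286.0, 225.0], [222.0, 218.0], [220.0, 225.0], [285.0, 156.0], [288.0, 159.0], [220.0, 156.0], [218.0, 160.0]]
```

View pics/v7.png

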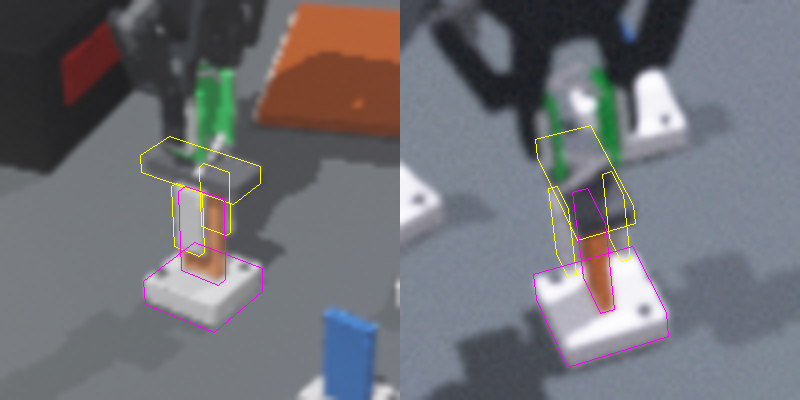

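The jaws are astride the plate, centred and with no contact force. Releasing.

>>> step_arm:
  commands: [0,0,0,0,0,0,0,0,0,0,0,0,0,0,0,0,0,0,0,0,0,0,0,0,0,0,0,0,0,0,0,0,0,0,0,0,0,0,0,0,0,0,0,0,0,0,0,0,0,0,0,0,0,0,0,0,0,0,0,0]
  jaw: 85

```text
t: 10.75
tcp_pos: [0.616, -0.1535, 0.1173]
tool_rot: [0.995, -0.104, -0.0, -0.0]
force: [0.0, 0.7, -0.1]
finger_gap: 0.846
gripper_force: 0.0
```

>>> step_arm:
  commands: [0,0,-0.01,0,0,0,0,0,-0.025,0,0,0,0,0,-0.045,0,0,0,0,0,-0.07,0,0,0,0,0,-0.1,0,0,0,0,0,-0.13,0,0,0,0,0,-0.15,0,0,0,0,0,-0.16,0,0,0,0,0,-0.16,0,0,0,0,0,-0.16,0,0,0]

```text
t: 11.75
tcp_pos: [0.6155, -0.1533, 0.2769]
tool_rot: [0.995, -0.104, -0.001, -0.0]
force: [-0.0, -0.4, 0.5]
finger_gap: 0.853
gripper_force: 0.0
```

```bash
python3 -c "
from h import *
d=snap('side','s8');e=snap('scene','c8')
a=cv2.resize(d['pixels'][90:190,190:290],(400,400),interpolation=2);b=cv2.resize(e['pixels'][180:280,150:250],(400,400),interpolation=2)
cv2.imwrite('pics/v8.png',np.hstack([a,b]))
s=manip.sense();print(s['t'],s['tcp_pos'],s['force'],s['finger_gap'])"
```

```text
11.85 [ 0.61519    -0.15316292  0.2757978 ] [ 0.25525712 -0.43829685 -0.31715662] 0.8506162048686373
```

View pics/v8.png

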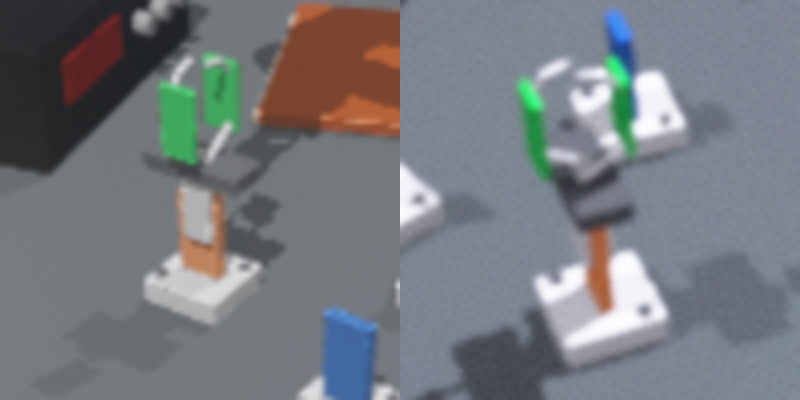

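The tongs stand clamped and upright on the copper plate, centred, with the tips about 30 mm down. The coupon has not moved and the gripper is clear.

```bash
python3 -c "
from station import manip
print(manip.sign_off())"
```

```text
the job is handed in; nothing more can be done
None
```

The tongs are clamped upright and centred on the copper coupon, with the tips about 30 mm below its top edge. The coupon shows no visible shift, and the job was handed in after about 12 s of robot time (no verdict was returned).

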